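Weigh out heavy nuts on the spring scale and lift off the tray

TASK

Set heavy hex nuts from the bench into the tray on the spring scale, without dropping them, until the dial's needle first comes up to or passes the marker tab on the rim; use no more nuts than that takes and leave the rest on the bench. With the nuts weighed and your hand off the tray, let the needle settle; then lift the tray off the scale by its handle, about 10 cm clear, without tipping it, and finish while holding it there, steady and level, with the nuts in it. Do not disturb the other things on the bench.

Things in the scene. Friction and masses are not known exactly. Their poses are not given: they have to be found in the camera images.
- scale: spring dial scale, grey housing 155 x 180 x 90 mm with a sloping dial front on its +x side reaching 163 mm from the origin; fixed to the bench; origin under the centre of its platform, at bench level; x points to the dial side, z up. The sprung steel platform (130 along x, 170 along y) on top stands 116 mm above the bench when it carries the empty tray and sinks about 4 mm for each nut (spring about 270 N/m, at most 18 mm)
- needle (a joint): the long slim black needle of the scale's white 116 mm dial: 0 at the top of the dial (empty tray on the scale), grows clockwise as seen from in front of the dial; each nut turns it by about 1.05 rad (60 degrees), within 5 per cent; it settles in about 0.5 s. With the tray off the scale it stops at about -0.8
- marker (a joint): the broad dark tab (10 mm wide, 16 mm long) set on the rim of the dial, the target, under the glass: its angle, measured like the needle's; it stays where it is set, 0.6 to 3.0 rad. One to three nuts bring the needle to it
- needle_tip (a point): the needle's tip, 49 mm from the dial's centre
- marker_mid (a point): a point on the marker's centre line, 49 mm from the dial's centre; its axes turn with the marker
- tray: loose open aluminium tray standing on the scale's platform, 150 (x) x 260 (y) mm, walls 30 mm high and 3 mm thick, floor 3 mm thick, mass 0.32 kg; origin at the centre of its underside, x along the handle, z up. The handle crosses the middle of the tray and divides it into two open halves, each about 130 (along y) x 144 mm
- tray_handle (a point): middle of the tray's handle: a 20 x 20 mm square tube, 136 mm long along the tray's x, held at its ends by upright flat bars; this point is 62 mm above the tray's underside, the tube's top 72 mm, its underside 52 mm; grasp it across, along the tray's y
- tray_floor (a point): centre of the tray's inner floor, 3 mm above its underside
- nut1_mid (a point): hex nut 1 of 4 alike, steel, 36 mm across flats, 41.6 mm across corners, 21.5 mm high, 25 mm hole, about 0.11 kg, lying flat on the bench; its centre, half-way up; its x axis is square to a pair of flats (another pair every 60 degrees)
- nut2_mid (a point): hex nut 2 of 4 alike, steel, 36 mm across flats, 41.6 mm across corners, 21.5 mm high, 25 mm hole, about 0.11 kg, lying flat on the bench; its centre, half-way up; its x axis is square to a pair of flats (another pair every 60 degrees)
- nut3_mid (a point): hex nut 3 of 4 alike, steel, 36 mm across flats, 41.6 mm across corners, 21.5 mm high, 25 mm hole, about 0.11 kg, lying flat on the bench; its centre, half-way up; its x axis is square to a pair of flats (another pair every 60 degrees)
- nut4_mid (a point): hex nut 4 of 4 alike, steel, 36 mm across flats, 41.6 mm across corners, 21.5 mm high, 25 mm hole, about 0.11 kg, lying flat on the bench; its centre, half-way up; its x axis is square to a pair of flats (another pair every 60 degrees)
- magnet_square: bystander: black and steel triangular welding magnet lying flat, legs 100 mm, 22 mm thick; origin at the middle of its long edge, on the bench
- tube_offcut: bystander: 40 x 40 mm square steel tube, 140 mm long along its x, lying; origin under its middle
- spray_can: bystander: aluminium spray can, 58 mm across, 190 mm tall; origin under its middle
- brush: bystander: wooden-handled brush, 240 mm long along its x, lying; origin under its middle
Not all that is in view belongs to the job. What is shaped like the part that bears nut4_mid but orange or pink is not meant.

How it is judged:
By the outcome, as a careful person would: the job done as asked, in the order asked, and still so for the second after the job is handed in, while the arm keeps its last pose, push and grip.
It also fails if it takes over 72 s, if anything falls off the work surface, if the arm or the gripper's body presses on something with over 40 N, if the wrist force passes 120 N, or if a joint passes its speed limit or range.

ROBOT

A 6-joint arm with a two-finger parallel gripper is mounted at the origin on the work surface. World frame = base frame: x ahead of the robot, y to its left, z up, the work surface at z = 0. Lengths are in mm, angles in rad, forces in N, time in s.
With the tool pointing down it reaches from about 425 to 950 mm from the base axis. Payload 14.7 kg.
Tool frame: the origin (TCP) lies at the centre of the arm's flange, where the gripper is bolted on; the fingertips stand 173 mm ahead of it and the grasp point (between the pads) lies 155 mm ahead of it; z points along the fingers, y is the line along which they close (so a half turn about z gives the same grasp; the last joint's range is limited). The gripper opens to 85 mm and grips with 20 to 120 N. Pads are 22 mm wide; open, the fingers measure 114 mm over their backs; the gripper's body (76 mm by 85 mm) begins 54 mm behind the grasp point. The pads swing forward as they close: fully open they stand 13 mm farther back than shut.
Start: joints at [-0.047, 0.48, 1.596, -0, 1.065, -0.047], TCP at [649.995, 0.021, 404.697] pointing down, gripper open.
Joint ranges: [-2.75, 2.75], [-0.82, 2.05], [0.23, 2.67], [-1.56, 4.7], [0.09, 2.69], [-2.92, 2.92]. Speed limits (rad/s): [1.89, 1.89, 2.39, 3.01, 3.01, 3.01].

INTERFACE

Orientations are given as a rotation vector (axis times angle).
In Python, from rig import bot gives the robot as it stands. The module is installed in compiled form; this text tells all that it offers.
- The arm moves only by the tool carry_out, never from a script. Its argument "moves" is a list of rows, each a list of 5 numbers: the opening, from -1 (shut) to 1 (fully open), so that 0 is half open, then the shift along the tool's x, y, z normalised to -1 to 1, where 1 is 0.15 m, then the turn about the tool's z normalised to -1 to 1, where 1 is 45 degrees. In form: [[claw, x, y, z, spin], ...]. A call has 1 to 12 rows; each row is the pose to reach, as a shift and turn from the pose commanded when the call began, along the tool's axes at that moment; what a row does not reach only later rows make up. A row lasts 1/8 s, in which the tool goes at most 62.5 mm and 10.7 degrees, less where a joint would pass 70% of its speed; a pose out of reach is approached as far as the arm can. A call with a number of a shift or a turn outside -1 to 1 is refused whole. A call with a gripper value outside its range is refused whole. The fingers move at their own pace and stop on an object; "force" is the grip in N (left out, the last holds). Time passes only in rows, so rows that repeat a pose let the fingers close. It gives the time, the measured TCP pose, the force, the opening and the grip force at its end, in the units of the state.
- bot.observe(): the state, without advancing time (a new reading comes with each control period).
- bot.capture(name): name is "scene" or "side" or "wrist"; returns the picture (384x512x3 uint8, red, green, blue); there is no depth.
- bot.calibration(name): a dict with "mtx" (3x3 intrinsics, pixels), "pose" (4x4, takes a point from camera to world coordinates); the wrist camera has in their place "T_tool_cam" (4x4, takes a point from camera to tool coordinates, whose origin is the TCP and whose axes are the flange's). Camera axes: x right, y down, z forward; pixel columns grow to the right and rows downward; lengths in mm; the calibration is good to about 2 mm. A picture is of the moment at which its call begins: read the wrist's pose just before it. calibration takes no time and is no camera call.
- bot.sign_off(): hands the job in; it is judged then, once.
The state is a dict: "time": time; "q": joint angles; "joint_velocities": joint speeds; "joint_torque": joint torques, N m; "ee_pos": TCP position; "eef_rot": TCP orientation; "contact_force": force on the tool from outside, world axes, zero at the start; "wrist_torque": the same for the moment, N m; "finger_gap": opening from 0.0 (shut) to 1.0 (fully open); "grasp_force": force on a finger pad.
Only numpy, scipy, OpenCV 4.12 (cv2) and the standard library are available. Lean on these libraries where they do the work, as an engineer would, in place of code of your own. Each camera call takes 0.05 s, during which the arm holds its last target. There are 200 camera calls.

## Working session

There is one attempt and no reset: what is moved stays moved. The work goes in short steps, Python scripts to look and compute and a tool call to move; the robot and the scene stay as the last step left them, time stands still between calls to the robot, and variables do not carry over. Pictures are saved under pics/ and viewed, at most 10 in all, crops included, and the job is handed in when it is done.

Besides the shell and the picture viewer there is one more tool, called after "Call:" as name(argument=value, ...) on one line, values as JSON. carry_out: Moves the arm, as the interface text tells. Its arguments: {"type":"object","properties":{"moves":{"type":"array","items":{"type":"array","items":{"type":"number"}}},"force":{"type":"number"}},"required":["moves"]}

```bash
mkdir -p pics; cat > h.py <<'E'
import numpy as np, cv2
from rig import bot
from scipy.spatial.transform import Rotation as R
def campose(n,s=None):
    c=bot.calibration(n)
    if n!='wrist': return np.array(c['mtx']),np.array(c['pose'])
    s=s or bot.observe(); T=np.eye(4); T[:3,:3]=R.from_rotvec(s['eef_rot']).as_matrix(); T[:3,3]=s['ee_pos']
    return np.array(c['mtx']),T@np.array(c['T_tool_cam'])
def onplane(K,P,uv,z):
    uv=np.atleast_2d(uv).astype(float); d=(np.linalg.inv(K)@np.c_[uv,np.ones(len(uv))].T).T@P[:3,:3].T
    return P[:3,3]+d*((z-P[2,3])/d[:,2])[:,None]
def proj(K,P,X):
    X=np.atleast_2d(X); c=(X-P[:3,3])@P[:3,:3]; p=c@K.T; return p[:,:2]/p[:,2:]
def snap(n,f):
    m=campose(n); im=bot.capture(n); cv2.imwrite('pics/'+f,im[:,:,::-1]); return im,*m
E
python3 - <<'E'
from h import *
ims=[]
for n in('scene','side','wrist'):
    im,K,P=snap(n,n+'0.png'); ims.append(im); print(n,P.round(2).tolist(),K.round(0).tolist())
print(bot.observe())
E
```

```text
scene [[-0.25, 0.72, -0.64, 1501.37], [0.97, 0.19, -0.16, 214.55], [0.01, -0.66, -0.75, 1265.53], [0.0, 0.0, 0.0, 1.0]] [[398.0, 0.0, 259.0], [0.0, 398.0, 191.0], [0.0, 0.0, 1.0]]
side [[0.96, -0.18, 0.23, 280.39], [-0.29, -0.54, 0.79, -933.87], [-0.02, -0.82, -0.57, 793.64], [0.0, 0.0, 0.0, 1.0]] [[377.0, 0.0, 253.0], [0.0, 377.0, 194.0], [0.0, 0.0, 1.0]]
wrist [[1.0, 0.0, -0.0, 648.64], [0.0, -0.95, -0.33, 84.67], [-0.0, 0.33, -0.95, 372.19], [0.0, 0.0, 0.0, 1.0]] [[292.0, 0.0, 256.0], [0.0, 292.0, 192.0], [0.0, 0.0, 1.0]]
{'time': 0.15, 'q': array([-4.65939416e-02,  4.80716582e-01,  1.59670319e+00,  8.26266456e-06,
        1.06511401e+00, -4.65861065e-02]), 'joint_velocities': array([-4.22646445e-05, -2.40476538e-03, -3.96854310e-03,  9.23756917e-04,
       -1.32096564e-03, -5.34263490e-05]), 'joint_torque': array([-4.27572886e-04, -9.51149726e+01, -4.30458927e+01, -2.65440685e-04,
        8.19593843e-03, -1.37463962e-04]), 'ee_pos': array([6.49859101e+02, 3.29270881e-02, 4.04210728e+02]), 'eef_rot': array([-2.22095910e+00, -2.22093280e+00,  9.86897425e-04]), 'contact_force': array([-0.30759905, -0.55954866, -0.72843808]), 'wrist_torque': array([-0.00125636,  0.01801965, -0.00303993]), 'grasp_force': 0.0, 'finger_gap': 0.9934802745219519}
```

View pics/scene0.png

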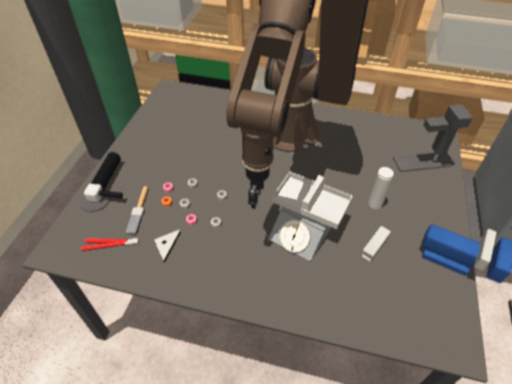

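View pics/side0.png

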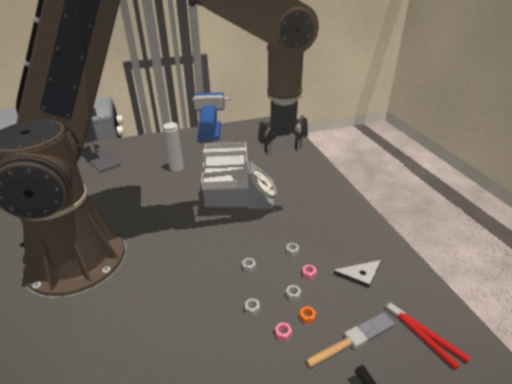

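View pics/wrist0.png

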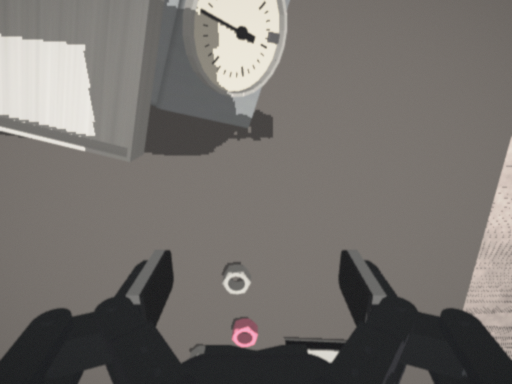

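The scene view shows four steel nuts near (192,182), (222,194), (184,202) and (215,221), with the tray and scale around (312,212). In the wrist view the dial centre is (241,33), the needle tip about (202,12) and the marker about (273,38). That puts the marker at about 2.8 rad, so three nuts.

```bash
python3 - <<'E'
from h import *
im=cv2.imread('pics/scene0.png'); K,P=campose('scene')
for n,box in(('scene',(150,240,165,240)),('side',(230,320,230,330))):
    im=cv2.imread(f'pics/{n}0.png');K,P=campose(n)
    hsv=cv2.cvtColor(im,cv2.COLOR_BGR2HSV)
    x0,x1,y0,y1=box
    m=np.zeros(im.shape[:2],np.uint8); m[y0:y1,x0:x1]=(hsv[y0:y1,x0:x1,2]>105)*255
    m=cv2.morphologyEx(m,cv2.MORPH_CLOSE,np.ones((3,3),np.uint8))
    for c in cv2.findContours(m,cv2.RETR_EXTERNAL,2)[0]:
        if cv2.contourArea(c)<20: continue
        x,y,w,h=cv2.boundingRect(c); mm=cv2.drawContours(np.zeros_like(m),[c],-1,255,-1)
        print(n,x,y,w,h,cv2.mean(hsv,mm)[:3],onplane(K,P,[x+w/2-.5,y+h/2-.5],11).round(0))
im=cv2.imread('pics/scene0.png')
a=cv2.resize(im[165:265,255:365],None,fx=5,fy=5,interpolation=2)
cv2.imwrite('pics/c1.png',a)
E
```

```text
scene 150 165 90 75 (20.27019416036757, 43.3942492959834, 126.86556988291092) [[ 548. -290.   11.]]
side 230 230 90 100 (23.1513837945982, 34.8161609425364, 115.2100700233411) [[ 531. -271.   11.]]
```

View pics/c1.png

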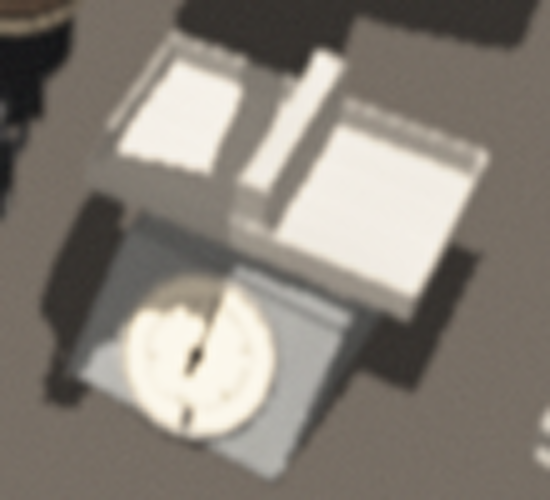

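```bash
python3 - <<'E'
from h import *
for n,box in(('scene',(150,240,165,240)),('side',(230,320,230,340))):
    im=cv2.imread(f'pics/{n}0.png');K,P=campose(n)
    hsv=cv2.cvtColor(im,cv2.COLOR_BGR2HSV)
    x0,x1,y0,y1=box
    v=cv2.absdiff(im,np.full_like(im,1)*0+np.median(im[y0:y1,x0:x1],(0,1)).astype(np.uint8)).max(2)
    m=np.zeros(im.shape[:2],np.uint8); m[y0:y1,x0:x1]=(v[y0:y1,x0:x1]>30)*255
    for c in cv2.findContours(m,cv2.RETR_EXTERNAL,2)[0]:
        if cv2.contourArea(c)<20: continue
        x,y,w,h=cv2.boundingRect(c); mm=cv2.drawContours(np.zeros_like(m),[c],-1,255,-1)
        print(n,x,y,w,h,np.round(cv2.mean(hsv,mm)[:3]),onplane(K,P,[x+w/2-.5,y+h/2-.5],11).round(0))
K,P=campose('scene')
f=lambda l:np.array(l)/5+[255,165]-.4
print('handle top',onplane(K,P,f([[328,58],[250,190]]),188).round(0))
print('rim',onplane(K,P,f([[172,38],[487,155],[412,310],[95,180]]),146).round(0))
E
```

```text
scene 154 229 27 11 [ 19.  26. 196.] [[ 725. -336.   11.]]
scene 210 217 11 10 [ 18.  29. 175.] [[ 622. -177.   11.]]
scene 185 213 12 12 [161. 103. 207.] [[ 632. -275.   11.]]
scene 179 198 11 9 [ 18.  30. 171.] [[ 559. -331.   11.]]
scene 161 196 12 11 [ 10. 175. 205.] [[ 572. -403.   11.]]
scene 217 190 10 9 [ 18.  30. 170.] [[ 479. -196.   11.]]
scene 162 182 12 11 [159. 102. 203.] [[ 499. -429.   11.]]
scene 187 178 10 8 [ 18.  29. 170.] [[ 443. -342.   11.]]
side 273 322 20 18 [167. 102. 185.] [[ 495. -427.   11.]]
side 298 306 19 18 [ 11. 180. 184.] [[ 569. -403.   11.]]
side 245 298 15 14 [ 19.  19. 154.] [[ 449. -332.   11.]]
side 286 285 15 12 [ 19.  19. 151.] [[ 565. -322.   11.]]
side 301 264 16 16 [171. 104. 186.] [[ 631. -273.   11.]]
side 242 258 14 11 [ 19.  19. 154.] [[ 482. -189.   11.]]
side 286 243 13 10 [ 18.  19. 151.] [[ 624. -169.   11.]]
handle top [[445. 191. 188.]
 [587. 157. 188.]]
rim [[414.  69. 146.]
 [473. 320. 146.]
 [630. 283. 146.]
 [571.  43. 146.]]
```

Nuts agree to about 1 cm in two views: A(623,-173), B(481,-192), C(562,-326), D(446,-337). The tray centre is about (519,176) with yaw about -13.4°. Next I'll move over the nuts for one measuring look.

Call:
carry_out(moves=[[0.4,-0.4,-0.3,0,0],[0.4,-0.8,-0.6,0,0],[0.4,-1,-0.77,0,0],[0.4,-1,-0.77,0,0],[0.4,-1,-0.77,0,0]])

```text
time: 0.78
ee_pos: [534.6, -150.2, 404.8]
eef_rot: [2.223, 2.22, 0.001]
contact_force: [0.3, 0.9, 0.1]
finger_gap: 0.701
grasp_force: 0.0
```

```bash
cat > nuts.py <<'E'
from h import *
im,K,P=snap('wrist','w1.png')
a=im.astype(int); sat=a.max(2)-a.min(2); g=((a.min(2)>150)&(sat<50)).astype(np.uint8)*255
g=cv2.morphologyEx(g,cv2.MORPH_CLOSE,np.ones((3,3),np.uint8))
for c in cv2.findContours(g,cv2.RETR_EXTERNAL,cv2.CHAIN_APPROX_NONE)[0]:
    if not 200<cv2.contourArea(c)<3000: continue
    w=onplane(K,P,c.reshape(-1,2),21.5)[:,:2]; h=cv2.convexHull(w.astype(np.float32)); 
    M=cv2.moments(h); ctr=np.array([M['m10'],M['m01']])/M['m00']; h=h.reshape(-1,2)
    wd=[np.ptp(h@[np.cos(t),np.sin(t)]) for t in np.radians(np.arange(180))]
    s=[wd[t]+wd[(t+60)%180]+wd[(t+120)%180] for t in range(60)]; t=int(np.argmin(s))
    print('px',c.mean((0,1)).round(),'ctr',ctr.round(1),'flats deg',t,'width',round(s[t]/3,1),'corners',round(max(s)/3,1))
s=bot.observe(); print(s['time'],s['ee_pos'].round(1),s['eef_rot'].round(3))
E
python3 nuts.py
```

```text
px [375. 364.] ctr [ 724.3 -474.5] flats deg 41 width 44.8 corners 47.4
px [275. 285.] ctr [ 560.8 -325.8] flats deg 13 width 37.9 corners 41.1
px [421. 277.] ctr [ 765.2 -317.5] flats deg 27 width 99.8 corners 106.3
px [213. 197.] ctr [ 479.4 -193.8] flats deg 59 width 37.2 corners 40.9
px [324. 182.] ctr [ 620.1 -173. ] flats deg 30 width 37.4 corners 41.0
0.825 [ 535.  -149.6  404.8] [2.221e+00 2.221e+00 1.000e-03]
```

View pics/w1.png

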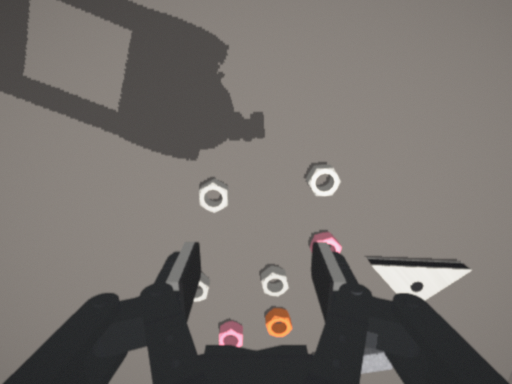

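Wrist view: nuts A (324,182), B (213,197) and C (275,285) are clear, with widths of about 37 mm across flats and 41 mm across corners, as given. D is behind a finger and not needed. Going to A.

Call:
carry_out(moves=[[0.4,-0.08,0.3,0.3,-0.24],[0.4,-0.155,0.57,0.6,-0.47],[0.4,-0.155,0.57,0.9,-0.7],[0.4,-0.155,0.57,1,-0.94],[0.4,-0.155,0.57,1,-1]])

```text
time: 1.45
ee_pos: [620.4, -171.5, 252.2]
eef_rot: [-1.193, -2.903, 0.0]
contact_force: [0.1, -0.2, 1.0]
finger_gap: 0.702
grasp_force: 0.0
```

Call:
carry_out(moves=[[0.4,0,0,0.05,-0.24],[0.4,0,0,0.1,-0.47],[0.4,0,0,0.2,-0.7],[0.4,0,0,0.35,-0.94],[0.4,0,0,0.48,-1],[0.4,0,0,0.53,-1],[0.4,0,0,0.53,-1]])

```text
time: 2.33
ee_pos: [620.3, -172.5, 174.8]
eef_rot: [-0.001, -3.141, -0.0]
contact_force: [1.0, -0.1, -0.2]
finger_gap: 0.7
grasp_force: 0.0
```

```bash
python3 - <<'E'
from h import *
snap('wrist','w2.png'); s=bot.observe(); print(s['ee_pos'],s['contact_force'])
E
```

```text
[ 620.47928804 -172.71057553  175.35301033] [-0.17221678  0.58415112 -0.34133355]
```

View pics/w2.png

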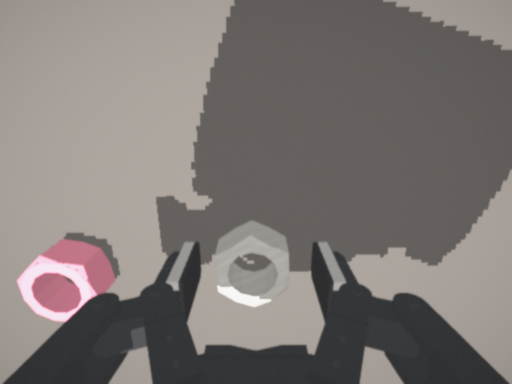

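The nut sits centred between the pads. Grip and carry.

Call:
carry_out(force=45, moves=[[-0.4,0,0,0,0],[-0.4,0,0,0,0],[-0.4,0,0,0,0],[-0.4,0,0,-0.1,0],[-0.4,0,0,-0.3,0],[-0.4,0.1,0.1,-0.6,0],[-0.4,0.4,0.4,-0.9,0],[-0.4,0.6,0.7,-1,0],[-0.4,0.8,0.9,-1,0],[-0.4,0.8,1,-1,0]])

```text
time: 3.62
ee_pos: [497.7, -21.7, 326.7]
eef_rot: [-0.001, 3.142, 0.0]
contact_force: [1.0, -0.2, -0.3]
finger_gap: 0.413
grasp_force: 45.3
```

Call:
carry_out(moves=[[-0.4,0,0.2,-0.15,0.1],[-0.4,0,0.4,-0.3,0.2],[-0.4,0,0.6,-0.3,0.3],[-0.4,0,0.7,-0.3,0.3],[-0.4,0,0.7,-0.3,0.3],[-0.4,0,0.7,-0.3,0.3]])

```text
time: 4.38
ee_pos: [500.1, 81.1, 370.1]
eef_rot: [-0.368, -3.12, 0.001]
contact_force: [0.4, -0.6, -1.6]
finger_gap: 0.414
grasp_force: 45.3
```

```bash
python3 - <<'E'
from h import *
a,_,_=snap('wrist','w3.png');b,_,_=snap('scene','s3.png'); s=bot.observe(); print(s['ee_pos'],s['eef_rot'],s['time'],s['contact_force'])
d=cv2.resize(b[165:265,255:365],None,fx=3.84,fy=3.84,interpolation=cv2.INTER_CUBIC)
cv2.imwrite('pics/m3.png',np.hstack([cv2.resize(a,(460,345)),d[:345,:340]])[:,:,::-1])
E
```

```text
[500.07159011  80.97912705 370.05220898] [-3.69667669e-01 -3.11939439e+00  3.48074411e-04] 4.475 [-0.51564645  0.35347229 -0.60326987]
```

View pics/m3.png

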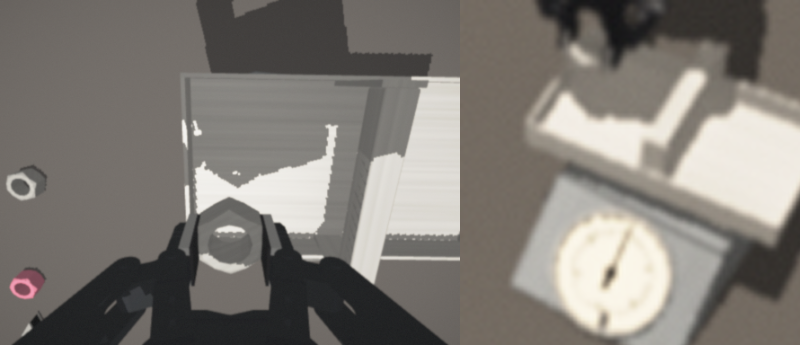

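```bash
python3 - <<'E'
from h import *
K,P=campose('wrist'); s=512/460
ex=np.array([.973,-.232]);ey=np.array([.232,.973])
p=onplane(K,P,np.array([[182,74],[185,190],[430,77]])*s,146)[:,:2]
print(p, 'ey coord wall',p[:2]@ey,'-> centre y',p[:2]@ey+130,'centre x',p[[0,2]]@ex+75)
c=np.array([519,176]);print('prior',c@ex,c@ey)
q=onplane(K,P,np.array([[405,152],[378,280],[370,158],[350,280]])*s,188)[:,:2]; print('handle edges y',q@ey)
t=bot.observe()['ee_pos'][:2];print('tcp',t@ex,t@ey)
E
```

```text
[[404.57839968  70.92461213]
 [487.59856667  48.26083265]
 [446.16993958 236.11198467]] ey coord wall [162.87183633 160.08065763] -> centre y [292.87183633 290.08065763] centre x [452.20027288 454.34537077]
prior 464.155 291.656
handle edges y [298.70927797 299.6760207  278.7640662  280.01724142]
tcp 467.7824997033199 194.8092995245317
```

Call:
carry_out(moves=[[-0.4,0.05,0.13,0.1,0],[-0.4,0.05,0.13,0.25,0],[-0.4,0.05,0.13,0.4,0],[-0.4,0.05,0.13,0.46,0],[-0.4,0.05,0.13,0.5,0],[-0.4,0.05,0.13,0.53,0],[-0.4,0.05,0.13,0.53,0],[-0.4,0.05,0.13,0.53,0]])

```text
time: 5.48
ee_pos: [497.4, 102.5, 291.1]
eef_rot: [0.369, 3.119, 0.0]
contact_force: [-0.5, -1.2, -0.6]
finger_gap: 0.408
grasp_force: 45.4
```

```bash
python3 - <<'E'
from h import *
print(bot.observe()['contact_force'],bot.observe()['ee_pos'])
a,_,_=snap('wrist','w4.png');b,_,_=snap('scene','s4.png')
d=cv2.resize(b[165:265,255:365],None,fx=3.84,fy=3.84,interpolation=cv2.INTER_CUBIC)
cv2.imwrite('pics/m4.png',np.hstack([cv2.resize(a,(460,345)),d[:345,:340]])[:,:,::-1])
E
```

```text
[-0.48042134 -1.19400616 -0.58050683] [497.39157211 102.49032433 291.11156658]
```

View pics/m4.png

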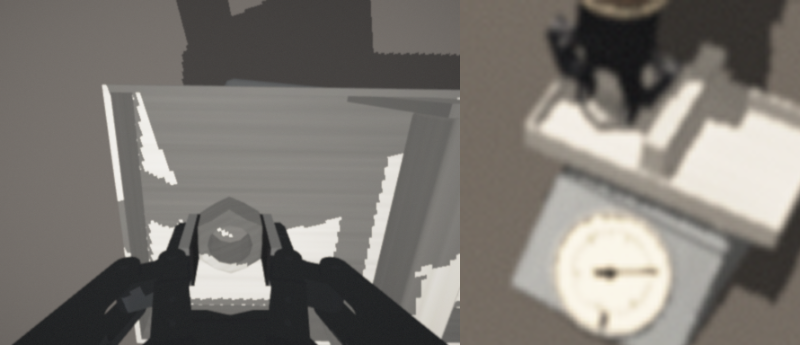

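The nut rests in the near half, about 75 mm from the handle, and the needle has swung about one nut's worth. Release and go to B.

Call:
carry_out(moves=[[-0.05,0,0,0,0],[0.1,0,0,0,0],[0.1,0,0,0,0],[0.1,0,0,-0.1,0],[0.1,0,0,-0.35,0],[0.1,-0.1,-0.2,-0.5,0.1],[0.3,-0.2,-0.5,-0.5,0.3],[0.4,-0.34,-0.8,-0.45,0.37],[0.4,-0.34,-1,-0.3,0.37],[0.4,-0.34,-1,-0.2,0.37]])

```text
time: 6.82
ee_pos: [511.5, -57.0, 320.9]
eef_rot: [0.821, 3.032, -0.0]
contact_force: [0.3, 1.2, 0.4]
finger_gap: 0.697
grasp_force: 0.0
```

```bash
cat > to.py <<'E'
from h import *; import sys
t=np.array([float(v) for v in sys.argv[1:4]]); s=bot.observe(); M=R.from_rotvec(s['eef_rot']).as_matrix()
ang=np.degrees(np.arctan2(M[1,1],M[0,1])); d=(t-s['ee_pos'])@M/150
print('units',d.round(3),'tool y deg',ang.round(1),'spin',round((ang-float(sys.argv[4]))/45,3),'t',s['time'],s['finger_gap'])
E
python3 to.py 479.5 -194 175 60
```

```text
units [-0.276 -0.896  0.973] tool y deg 59.7 spin -0.007 t 6.825 0.6971974918307686
```

Call:
carry_out(moves=[[0.4,-0.12,-0.4,0.2,0],[0.4,-0.25,-0.8,0.4,0],[0.4,-0.275,-0.895,0.6,0],[0.4,-0.275,-0.895,0.8,0],[0.4,-0.275,-0.895,0.93,0],[0.4,-0.275,-0.895,0.97,0],[0.4,-0.275,-0.895,0.97,0]])

```text
time: 7.7
ee_pos: [480.4, -191.7, 175.5]
eef_rot: [0.816, 3.034, 0.0]
contact_force: [-0.4, -0.3, 0.5]
finger_gap: 0.703
grasp_force: 0.0
```

Call:
carry_out(moves=[[-0.4,0,0,0,0],[-0.4,0,0,0,0],[-0.4,0,0,0,0],[-0.4,0,0,-0.1,0],[-0.4,0,0,-0.3,0],[-0.4,0,0,-0.6,0],[-0.4,0,0,-0.9,0],[-0.4,0,0,-1,0]])

```text
time: 8.7
ee_pos: [480.5, -192.3, 328.9]
eef_rot: [0.816, 3.029, -0.001]
contact_force: [0.6, 0.2, -1.6]
finger_gap: 0.411
grasp_force: 45.9
```

```bash
python3 to.py 566 228 400 76.4
```

```text
units [ 0.912  2.709 -0.477] tool y deg 59.8 spin -0.368 t 8.7 0.4107876779027652
```

Call:
carry_out(moves=[[-0.4,0.15,0.3,-0.2,0],[-0.4,0.3,0.6,-0.4,-0.1],[-0.4,0.4,0.9,-0.47,-0.2],[-0.4,0.5,1,-0.47,-0.37],[-0.4,0.5,1,-0.47,-0.37],[-0.4,0.5,1,-0.47,-0.37]])

```text
time: 9.45
ee_pos: [490.5, -25.1, 395.7]
eef_rot: [-0.373, -3.119, 0.0]
contact_force: [0.2, 0.7, -1.5]
finger_gap: 0.413
grasp_force: 45.9
```

```bash
python3 to.py 562 232 400 76.4
```

```text
units [-0.059  1.778 -0.029] tool y deg 76.4 spin -0.001 t 9.45 0.41324898375928265
```

Call:
carry_out(moves=[[-0.4,-0.03,0.35,0,0],[-0.4,-0.06,0.7,0,0],[-0.4,-0.06,1,0,0],[-0.4,-0.06,1,0,0]])

```text
time: 9.95
ee_pos: [535.2, 120.4, 395.3]
eef_rot: [-0.37, -3.12, -0.0]
contact_force: [-0.1, 1.1, -0.8]
finger_gap: 0.41
grasp_force: 45.9
```

Call:
carry_out(moves=[[-0.4,0,0.35,0,0],[-0.4,0,0.7,0,0],[-0.4,0,0.78,0.1,0],[-0.4,0,0.78,0.3,0],[-0.4,0,0.78,0.5,0],[-0.4,0,0.78,0.62,0],[-0.4,0,0.78,0.68,0],[-0.4,0,0.78,0.72,0],[-0.4,0,0.78,0.725,0],[-0.4,0,0.78,0.725,0],[-0.4,0,0.78,0.725,0]])

```text
time: 11.32
ee_pos: [561.8, 232.9, 287.5]
eef_rot: [0.369, 3.119, 0.001]
contact_force: [0.5, -0.5, -0.6]
finger_gap: 0.413
grasp_force: 46.1
```

```bash
python3 - <<'E'
from h import *
s=bot.observe();print(s['contact_force'],s['ee_pos'],s['time'])
a,_,_=snap('wrist','w5.png');b,_,_=snap('scene','s5.png')
d=cv2.resize(b[165:265,255:365],None,fx=3.84,fy=3.84,interpolation=cv2.INTER_CUBIC)
cv2.imwrite('pics/m5.png',np.hstack([cv2.resize(a,(460,345)),d[:345,:340]])[:,:,::-1])
E
```

```text
[ 0.46805914 -0.54034523 -0.64668213] [561.83125303 232.93898164 287.54487697] 11.325
```

View pics/m5.png

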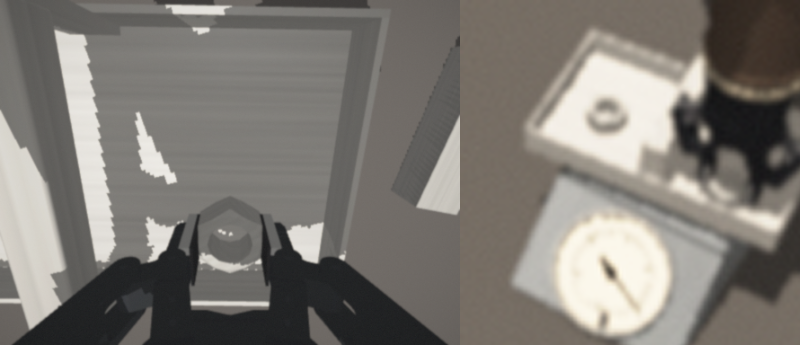

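Nut 2 rests in the far half and nut 1 lies well. The needle is at about 2.1 rad and the marker at about 2.9, so a third nut is needed.

Call:
carry_out(moves=[[-0.05,0,0,0,0],[0.1,0,0,0,0],[0.1,0,0,0,0],[0.1,0,0,-0.1,0],[0.1,0,0,-0.35,0],[0.1,0,0,-0.65,0],[0.3,0,-0.2,-0.7,0.05],[0.4,0,-0.6,-0.7,0.08],[0.4,0,-1,-0.7,0.08],[0.4,0,-1,-0.7,0.08]])

```text
time: 12.68
ee_pos: [525.6, 83.8, 393.1]
eef_rot: [0.473, 3.106, -0.001]
contact_force: [-0.1, 0.8, 0.9]
finger_gap: 0.702
grasp_force: 0.0
```

Call:
carry_out(moves=[[0.4,0,-0.4,0,0],[0.4,0,-0.8,0,0],[0.4,0,-1,0,0],[0.4,0,-1,0,0]])

```text
time: 13.18
ee_pos: [482.3, -57.6, 392.8]
eef_rot: [0.471, 3.105, -0.0]
contact_force: [0.4, -0.8, 0.1]
finger_gap: 0.696
grasp_force: 0.0
```

```bash
python3 to.py 561 -326 175 73
```

```text
units [-1.03  -1.553  1.453] tool y deg 72.8 spin -0.005 t 13.175 0.6960541492167005
```

Call:
carry_out(moves=[[0.4,-0.3,-0.3,0.1,0],[0.4,-0.6,-0.6,0.3,0],[0.4,-1,-0.9,0.5,0],[0.4,-1,-1,0.7,0],[0.4,-1,-1,0.7,0]])

```text
time: 13.8
ee_pos: [582.3, -244.7, 283.9]
eef_rot: [-0.469, -3.103, -0.002]
contact_force: [-0.7, 1.2, 0.5]
finger_gap: 0.7
grasp_force: 0.0
```

```bash
python3 to.py 561 -326 175 73
```

```text
units [-0.027 -0.56   0.726] tool y deg 72.8 spin -0.004 t 13.8 0.7003789013190833
```

Call:
carry_out(moves=[[0.4,-0.027,-0.35,0,0],[0.4,-0.027,-0.56,0.1,0],[0.4,-0.027,-0.56,0.35,0],[0.4,-0.027,-0.56,0.6,0],[0.4,-0.027,-0.56,0.7,0],[0.4,-0.027,-0.56,0.725,0],[0.4,-0.027,-0.56,0.725,0]])

```text
time: 14.68
ee_pos: [561.7, -325.2, 179.4]
eef_rot: [0.466, 3.106, -0.001]
contact_force: [1.0, 0.5, 0.0]
finger_gap: 0.699
grasp_force: 0.0
```

Call:
carry_out(moves=[[-0.4,0,0,0,0],[-0.4,0,0,0,0],[-0.4,0,0,0,0],[-0.4,0,0,-0.1,0],[-0.4,0,0,-0.3,0],[-0.4,0,0,-0.6,0],[-0.4,0,0,-0.9,0],[-0.4,0.3,0.3,-1,0],[-0.4,0.6,0.6,-1,0],[-0.4,0.8,1,-1,0],[-0.4,0.8,1,-1,0]])

```text
time: 16.05
ee_pos: [489.0, -143.8, 329.4]
eef_rot: [-0.463, -3.107, -0.001]
contact_force: [1.0, -1.5, -0.5]
finger_gap: 0.408
grasp_force: 45.8
```

```bash
python3 to.py 498 247 400 76.4
```

```text
units [ 0.703  2.509 -0.47 ] tool y deg 73.0 spin -0.075 t 16.05 0.40835916633631153
```

Call:
carry_out(moves=[[-0.4,0.1,0.3,-0.2,0],[-0.4,0.2,0.6,-0.4,0],[-0.4,0.3,0.9,-0.47,-0.05],[-0.4,0.35,1,-0.47,-0.075],[-0.4,0.35,1,-0.47,-0.075]])

```text
time: 16.68
ee_pos: [484.2, 12.5, 399.1]
eef_rot: [0.373, 3.119, -0.0]
contact_force: [0.2, -0.2, -1.1]
finger_gap: 0.409
grasp_force: 45.9
```

Call:
carry_out(moves=[[-0.4,0.1,0.3,0,0],[-0.4,0.2,0.6,0,0],[-0.4,0.2,0.9,0,0],[-0.4,0.2,1,0,0],[-0.4,0.2,1,0,0]])

```text
time: 17.3
ee_pos: [491.2, 164.5, 398.3]
eef_rot: [-0.375, -3.119, 0.001]
contact_force: [0.4, -0.2, -1.1]
finger_gap: 0.407
grasp_force: 45.9
```

```bash
python3 to.py 498 247 287 76.4
```

```text
units [0.086 0.546 0.742] tool y deg 76.3 spin -0.002 t 17.3 0.4070617237897438
```

Call:
carry_out(moves=[[-0.4,0.086,0.3,0,0],[-0.4,0.086,0.546,0,0],[-0.4,0.086,0.546,0.1,0],[-0.4,0.086,0.546,0.3,0],[-0.4,0.086,0.546,0.5,0],[-0.4,0.086,0.546,0.64,0],[-0.4,0.086,0.546,0.7,0],[-0.4,0.086,0.546,0.73,0],[-0.4,0.086,0.546,0.74,0],[-0.4,0.086,0.546,0.74,0],[-0.4,0.086,0.546,0.74,0]])

```text
time: 18.68
ee_pos: [497.8, 247.6, 288.2]
eef_rot: [0.375, 3.118, 0.001]
contact_force: [0.3, 0.3, -0.6]
finger_gap: 0.408
grasp_force: 46.0
```

```bash
python3 - <<'E'
from h import *
s=bot.observe();print(s['contact_force'],s['ee_pos'],s['time'])
a,_,_=snap('wrist','w6.png');b,_,_=snap('scene','s6.png')
d=cv2.resize(b[165:265,255:365],None,fx=3.84,fy=3.84,interpolation=cv2.INTER_CUBIC)
cv2.imwrite('pics/m6.png',np.hstack([cv2.resize(a,(460,345)),d[:345,:340]])[:,:,::-1])
E
```

```text
[ 0.30948379  0.33107376 -0.57212332] [497.7616852  247.63924722 288.20253108] 18.675
```

View pics/m6.png

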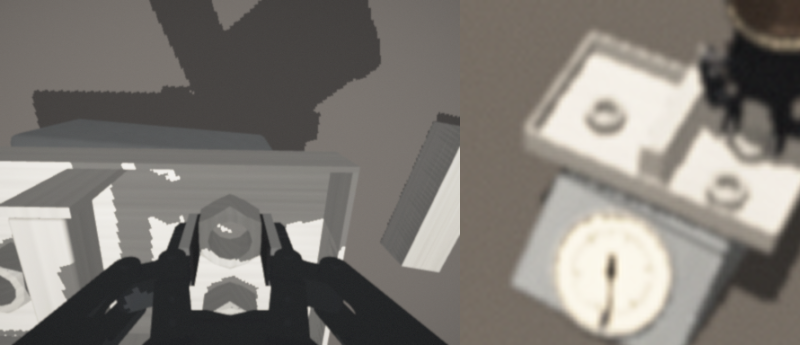

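Nut 3 is down, the needle points at the marker, and nuts 1 and 2 lie in place. Release, lift clear over the handle and let it settle.

Call:
carry_out(moves=[[-0.05,0,0,0,0],[0.1,0,0,0,0],[0.1,0,0,0,0],[0.1,0,0,-0.1,0],[0.1,0,0,-0.35,0],[0.1,0,0,-0.65,0],[0.3,0,-0.2,-0.85,0],[0.3,0,-0.5,-0.85,0],[0.3,0.2,-0.5,-0.85,0],[0.3,0.3,-0.5,-0.85,0],[0.3,0.3,-0.5,-0.85,0],[0.3,0.3,-0.5,-0.85,0]])

```text
time: 20.27
ee_pos: [436.8, 185.8, 415.5]
eef_rot: [0.374, 3.118, 0.0]
contact_force: [-0.5, -0.7, -0.1]
finger_gap: 0.649
grasp_force: 0.0
```

```bash
python3 - <<'E'
from h import *
s=bot.observe();print(s['ee_pos'],s['time'])
b,_,_=snap('scene','s7.png'); a,K,P=snap('wrist','w7.png'); c,_,_=snap('side','d7.png')
def dial(f):
    g=cv2.cvtColor(cv2.imread('pics/'+f),6)[165:265,255:365].astype(float)
    # dial centre from crop: (195,357)/5
    C=np.array([(610-460)/3.84,273/3.84]); yy,xx=np.mgrid[:100,:110]; r=np.hypot(xx-C[0],yy-C[1]); an=np.degrees(np.arctan2(yy-C[1],xx-C[0]))%360
    out=[]
    for lo,hi in((4,8),(8,11),(11,13.5)):
        pr=[g[(r>lo)&(r<hi)&(abs((an-t+180)%360-180)<6)].mean() for t in range(0,360,5)]
        o=np.argsort(pr)[:5]; out.append([(int(i*5),int(pr[i])) for i in o])
    return out
for f in('s5.png','s7.png'): print(f,*dial(f),sep='\n')
ex=np.array([.973,-.232]);ey=np.array([.232,.973])
g=cv2.cvtColor(a,cv2.COLOR_RGB2GRAY)
def prof(fix,axis,rng,z):
    W=[np.r_[(ex*t+ey*fix if axis=='x' else ex*fix+ey*t),z] for t in rng]; uv=proj(K,P,W)
    return [int(g[int(round(v)),int(round(u))]) if 0<=u<512 and 0<=v<384 else -1 for u,v in uv]
zr=104+30
for fy in (240,330,340): print('x rim @ey',fy,list(zip(range(350,410,3),prof(fy,'x',range(350,410,3),zr))))
for fy in (289,): print('x handle',list(zip(range(366,480,4),prof(fy,'x',range(366,480,4),104+72))))
for fx in (405,415,425,440): print('y handle @ex',fx,list(zip(range(262,318,3),prof(fx,'y',range(262,318,3),104+72))))
E
```

```text
[436.80766214 185.83274882 415.47946285] 20.275
s5.png
[(55, 214), (50, 215), (245, 222), (45, 224), (240, 224)]
[(100, 212), (55, 214), (105, 216), (50, 217), (60, 221)]
[(100, 171), (105, 181), (95, 187), (110, 222), (90, 227)]
s7.png
[(115, 205), (285, 211), (120, 212), (110, 213), (280, 217)]
[(110, 176), (105, 181), (115, 196), (100, 203), (120, 218)]
[(105, 154), (100, 157), (110, 182), (95, 182), (115, 216)]
x rim @ey 240 [(350, 82), (353, 83), (356, 84), (359, 82), (362, 89), (365, 96), (368, 103), (371, 113), (374, 113), (377, 178), (380, 240), (383, 240), (386, 240), (389, 237), (392, 239), (395, 240), (398, 238), (401, 236), (404, 239), (407, 239)]
x rim @ey 330 [(350, 66), (353, 67), (356, 74), (359, 86), (362, 85), (365, 86), (368, 87), (371, 107), (374, 109), (377, 117), (380, 230), (383, 234), (386, 234), (389, 232), (392, 230), (395, 232), (398, 229), (401, 229), (404, 230), (407, 231)]
x rim @ey 340 [(350, 66), (353, 68), (356, 69), (359, 86), (362, 84), (365, 85), (368, 87), (371, 107), (374, 111), (377, 112), (380, 226), (383, 233), (386, 232), (389, 230), (392, 22
[... 705 characters left out ...]
33), (268, 232), (271, 232), (274, 232), (277, 232), (280, 230), (283, 232), (286, 229), (289, 234), (292, 231), (295, 232), (298, 213), (301, 230), (304, 231), (307, 230), (310, 230), (313, 230), (316, 229)]
y handle @ex 425 [(262, 232), (265, 231), (268, 231), (271, 231), (274, 231), (277, 230), (280, 229), (283, 231), (286, 228), (289, 233), (292, 230), (295, 230), (298, 211), (301, 226), (304, 226), (307, 226), (310, 226), (313, 225), (316, 224)]
y handle @ex 440 [(262, 227), (265, 226), (268, 226), (271, 225), (274, 225), (277, 225), (280, 227), (283, 228), (286, 226), (289, 230), (292, 227), (295, 227), (298, 204), (301, 221), (304, 221), (307, 221), (310, 221), (313, 221), (316, 220)]
```

The needle now points at about 110° in the image against the marker's 102°, so it has just passed it; with two nuts it was at 53°. Now the handle.

```bash
python3 to.py 511.7 175.2 321 76.2
```

```text
units [-0.502  0.052  0.627] tool y deg 76.3 spin 0.002 t 20.425 0.6552123540632392
```

Call:
carry_out(moves=[[0.3,-0.25,0.05,0,0],[0.3,-0.5,0.05,0,0],[0.3,-0.5,0.05,0.1,0],[0.3,-0.5,0.05,0.3,0],[0.3,-0.5,0.05,0.5,0],[0.3,-0.5,0.05,0.6,0],[0.3,-0.5,0.05,0.625,0],[0.3,-0.5,0.05,0.625,0]])

```text
time: 21.42
ee_pos: [510.9, 175.0, 321.9]
eef_rot: [0.375, 3.119, 0.0]
contact_force: [0.3, 0.5, -0.1]
finger_gap: 0.645
grasp_force: 0.0
```

```bash
python3 - <<'E'
from h import *
s=bot.observe();print(s['ee_pos'],s['contact_force'])
a,K,P=snap('wrist','w8.png');g=cv2.cvtColor(a,cv2.COLOR_RGB2GRAY)
ex=np.array([.973,-.232]);ey=np.array([.232,.973])
for z,rng,fy in((176,range(376,430,3),289),(134,range(366,390,2),330)):
    uv=proj(K,P,[np.r_[ex*t+ey*fy,z] for t in rng]); print([(t,int(g[int(round(v)),int(round(u))])) for t,(u,v) in zip(rng,uv) if 0<=u<511.4 and 0<=v<383.4])
for fx in (405,415,425):
    rng=range(256,324,2); uv=proj(K,P,[np.r_[ex*fx+ey*t,176] for t in rng]); print(fx,[(t,int(g[int(round(v)),int(round(u))])) for t,(u,v) in zip(rng,uv) if 0<=u<511.4 and 0<=v<383.4])
E
```

```text
[510.91913888 174.97693513 321.88515052] [ 0.32836181  0.52704297 -0.13697865]
[(376, 103), (379, 99), (382, 114), (385, 110), (388, 116), (391, 116), (394, 116), (397, 115), (400, 115), (403, 115), (406, 115), (409, 115), (412, 115), (415, 114), (418, 114), (421, 113), (424, 115), (427, 112)]
[(366, 58), (368, 57), (370, 57), (372, 58), (374, 56), (376, 59), (378, 93), (380, 113), (382, 111), (384, 110), (386, 110), (388, 112)]
405 [(256, 137), (258, 114), (260, 114), (262, 114), (264, 113), (266, 115), (268, 114), (270, 114), (272, 113), (274, 114), (276, 113), (278, 115), (280, 107), (282, 112), (284, 111), (286, 110), (288, 113), (290, 114), (292, 112), (294, 112), (296, 115), (298, 112), (300, 113), (302, 114), (304, 114), (306, 113), (308, 113), (310, 114), (312, 113), (314, 113), (316, 114), (318, 113), (320, 104), (322, 80)]
415 [(256, 221), (258, 115), (260, 115), (262, 114), (264, 114), (266, 116), (268, 115), (270, 114), (272, 114), (274, 114), (276, 115), (278, 114), (280, 110), (282, 112), (284, 110), (286, 108), (288, 114), (290, 113), (292, 111), (294, 111), (296, 112), (298, 110), (300, 113), (302, 112), (304, 114), (306, 112), (308, 113), (310, 112), (312, 112), (314, 111), (316, 111), (318, 112), (320, 111), (322, 111)]
425 [(256, 216), (258, 218), (260, 218), (262, 219), (264, 219), (266, 220), (268, 219), (270, 220), (272, 219), (274, 220), (276, 221), (278, 221), (280, 112), (282, 111), (284, 108), (286, 107), (288, 113), (290, 112), (292, 111), (294, 110), (296, 111), (298, 110), (300, 209), (302, 217), (304, 218), (306, 217), (308, 217), (310, 215), (312, 215), (314, 213), (316, 213), (318, 212), (320, 210), (322, 210)]
```

Call:
carry_out(force=110, moves=[[-0.2,0,0,0,0],[-0.5,0,0,0,0],[-0.8,0,0,0,0],[-0.8,0,0,0,0],[-0.8,0,0,0,0],[-0.8,0,0,0,0]])

```text
time: 22.22
ee_pos: [510.9, 174.9, 321.5]
eef_rot: [0.375, 3.119, 0.0]
contact_force: [1.5, 0.4, 0.8]
finger_gap: 0.214
grasp_force: 107.3
```

Call:
carry_out(moves=[[-0.8,0,0,-0.03,0],[-0.8,0,0,-0.08,0],[-0.8,0,0,-0.15,0],[-0.8,0,0,-0.25,0],[-0.8,0,0,-0.35,0],[-0.8,0,0,-0.45,0],[-0.8,0,0,-0.55,0],[-0.8,0,0,-0.65,0],[-0.8,0,0,-0.71,0],[-0.8,0,0,-0.75,0],[-0.8,0,0,-0.76,0],[-0.8,0,0,-0.76,0]])

```text
time: 23.72
ee_pos: [510.7, 174.8, 435.1]
eef_rot: [-0.375, -3.119, 0.0]
contact_force: [-0.7, -0.4, -6.3]
finger_gap: 0.209
grasp_force: 107.7
```

Call:
carry_out(moves=[[-0.8,0,0,0,0],[-0.8,0,0,0,0],[-0.8,0,0,0,0],[-0.8,0,0,0,0]])

```text
time: 24.22
ee_pos: [510.8, 174.9, 435.4]
eef_rot: [-0.375, -3.119, 0.0]
contact_force: [-0.1, -0.3, -5.7]
finger_gap: 0.21
grasp_force: 107.7
```

```bash
python3 - <<'E'
from h import *
s=bot.observe();print(s['ee_pos'],s['contact_force'],s['wrist_torque'],s['grasp_force'],s['finger_gap'])
a,K,P=snap('wrist','w9.png'); b,_,_=snap('scene','s9.png'); c,Ks,Ps=snap('side','d9.png')
# level check: rim corner/edge and handle in wrist frame before (w8) and after (w9)
o=cv2.imread('pics/w8.png',0); n=cv2.cvtColor(a,cv2.COLOR_RGB2GRAY)
for nm,g in(('w8',o),('w9',n)):
    e=cv2.Canny(g,60,150); L=cv2.HoughLinesP(e,1,np.pi/360,50,minLineLength=90,maxLineGap=6)
    print(nm,sorted([l[0].tolist() for l in L],key=lambda l:l[1])[:12])
m=cv2.absdiff(cv2.imread('pics/d7.png'),c[:,:,::-1].copy()).max(2); print('changed px lower bench',int((m[240:,225:]>40).sum()))
E
```

```text
[510.76616897 174.86360263 435.4073161 ] [-0.12858598 -0.25041676 -5.71099648] [-0.11368075  0.02492544 -0.0061973 ] 107.71176338195801 0.20951738781599663
w8 [[2, 104, 61, 330], [49, 109, 90, 302], [10, 109, 45, 247], [24, 166, 64, 323], [420, 299, 464, 114], [443, 322, 499, 117], [447, 327, 507, 109], [446, 327, 504, 119]]
w9 [[4, 104, 154, 104], [5, 107, 63, 331], [12, 111, 69, 334], [53, 115, 89, 291], [355, 285, 495, 383], [420, 304, 463, 117], [445, 334, 506, 113], [440, 335, 499, 113], [41, 366, 157, 285]]
changed px lower bench 0
```

```bash
python3 -c "
from rig import bot
print(bot.sign_off())"
```

```text
the job is handed in; nothing more can be done
None
```

The job is handed in: three nuts brought the needle just past the marker (read to within several degrees off a coarse image), the fourth stayed on the bench, and the arm is holding the tray by its handle, steady, level to about 1° and about 10 cm clear of the scale, with the measured load matching the tray plus three nuts.

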